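# Scan an ingredient jar in before weighing

### The arm

A 7-joint arm with a two-finger parallel gripper is mounted at the origin on the work surface. World frame = base frame: x ahead of the robot, y to its left, z up, the work surface at z = 0. Lengths are in mm, angles in rad, forces in N, time in s.
With the tool pointing down it reaches from about 400 to 875 mm from the base axis. Payload 4.4 kg.
Tool frame: the origin (TCP) lies at the very end of the fingers, on their centre line; the grasp point (between the pads) lies 19 mm behind it; z points along the fingers, y is the direction in which the jaws open and shut (so a half turn about z gives the same grasp; the last joint's range is limited). The gripper opens to 85 mm and grips with 20 to 120 N. Pads are 22 mm wide; open, the fingers measure 114 mm over their backs; the gripper's body (76 mm by 85 mm) begins 54 mm behind the grasp point. The pads swing forward as they close: fully open they stand 13 mm farther back than shut.
Start: joints at [1.167, 0.628, 0.038, 1.517, -0.027, 0.996, -0.02], TCP at [215.446, -613.271, 231.313] pointing down, gripper open.
Joint ranges: [-3.06, 3.06], [-0.37, 2.12], [-1.25, 1.32], [0.18, 2.47], [-1.1, 4.24], [0.23, 1.98], [-2.94, 2.94]. Speed limits (rad/s): [2.57, 2.57, 3.14, 3.14, 3.14, 3.14, 3.14].

### API

Orientations are given as [roll, pitch, yaw] about the fixed x, y, z axes, in that order (R = Rz(yaw) Ry(pitch) Rx(roll)).
In Python, from cell import read_state, get_image, calibration, finish_job gives the robot as it stands. The module is installed in compiled form; this text tells all that it offers.
- The arm moves only by the tool apply_moves, never from a script. Its argument "increments" is a list of rows, each an object of numbers: "tx", "ty", "tz": the shift along the world's x, y, z in m; "rx", "ry", "rz": the turn, a rotation vector about the world's x, y, z in units of 5 degrees (1.0 is 5 degrees); "claw": the finger opening in m, from 0 to 0.0854. In form: [{"tx": .., "ty": .., "tz": .., "rx": .., "ry": .., "rz": .., "claw": ..}, ...]. A call has 1 to 12 rows; each row is the pose to reach, as a shift and turn from the pose commanded when the call began; what a row does not reach only later rows make up. A row lasts 1/10 s, in which the tool goes at most 50 mm and 8.59 degrees, less where a joint would pass 70% of its speed; a pose out of reach is approached as far as the arm can. A call with a gripper value outside its range is refused whole. The fingers move at their own pace and stop on an object; the grip force is fixed at half the most. Time passes only in rows, so rows that repeat a pose let the fingers close. It gives the time, the measured TCP pose, the force and the opening at its end, in the units of the state.
- read_state(): the state, without advancing time (a new reading comes with each control period).
- get_image(name): name is "scene" or "side" or "wrist"; returns the picture (400x640x3 uint8, red, green, blue); there is no depth.
- calibration(name): a dict with "camera_matrix" (3x3 intrinsics, pixels), "origin" and "attitude" of the camera in the world. Camera axes: x right, y up, looking along -z (the intrinsics and any distortion apply to the point x, -y, -z); pixel columns grow to the right and rows downward; lengths in mm; the calibration is good to about 2 mm. A picture is of the moment at which its call begins: read the wrist's pose just before it. calibration takes no time and is no camera call; for the wrist camera it gives the pose at the moment of the call.
- finish_job(): hands the job in, once; it reports no verdict.
The state is a dict: "clock": time; "qpos": joint angles; "qd": joint speeds; "tau": joint torques, N m; "eef_pos": TCP position; "tool_rot": TCP orientation; "force": force on the tool from outside, world axes, zero at the start; "torque": the same for the moment, N m; "width": finger opening in mm.
Only numpy, scipy, OpenCV 4.12 (cv2) and the standard library are available. Lean on these libraries where they do the work, as an engineer would, in place of code of your own. Each camera call takes 0.05 s, during which the arm holds its last target. There are 200 camera calls.

### The job

Book in the ingredient jar with the blue lid: pick up the handheld scanner, hold its window about 7 cm in front of that jar's barcode label, pointing squarely at the middle of the label without touching the jar, and keep it still for at least one full second. Then lay the scanner back lengthwise on the middle of its grey charging pad, underside down, and finally stand the jar gently and upright on the middle of the scale's round pan. Leave the yellow-lidded jar, the bowl and the whisk where they are.

Things in the scene. Friction and masses are not known exactly. Their poses are not given: they have to be found in the camera images.
- scanner: Handheld barcode scanner, loose, 0.2 kg, 170 mm long in x, lying on its pad. Grey handle 34 mm wide (y), 40 mm tall, from x = -85 to +30 mm; white head 56 mm wide, 46 mm tall, from there to +84 mm, orange button on top. Origin: centre of the flat underside, about under the centre of mass; z up as it lies, x towards the window. Grip the handle across y from above, near x = -10 to 0 mm.
- window (a point): Centre of the scanner's black front window with a red strip, at x = +85, y = 0, z = +23 mm in the scanner's frame; axes as the scanner's: the beam leaves straight along +x.
- pad_top (a point): Centre of the top of the grey charging pad (fixed slab with a black rubber top, 200 mm along x, 100 mm along y, 14 mm thick). x: along its length (a small green lamp marks the -x end), z up. The scanner starts within about 13 mm and 0.1 rad of its centre and x axis.
- jar: Ingredient jar with the BLUE lid, loose, about 0.35 kg, on the board. Brown round body 56 mm in diameter, lid 58 mm in diameter from 98 to 120 mm height; 120 mm tall in all. Origin: centre of the underside; z up; x points out through the middle of the label. May be gripped at any yaw, by lid or upper body.
- label (a point): Middle of the blue-lidded jar's white barcode label (44 mm wide around the jar, 46 mm tall), on the jar's surface 29 mm from its axis and 55 mm above its underside. x: straight out from the label (level), z up. It faces the robot's right (-y), give or take, more often turned towards +x.
- board: Fixed wooden board under both jars, 270 mm along x, 110 mm along y, 10 mm thick. Origin: centre of its underside.
- other_jar: Same kind of jar with a YELLOW lid and a label of its own, loose, on the same board about 150 mm from the blue one, either side. Not to be moved.
- pan (a point): Centre of the top of the scale's round steel pan, 124 mm in diameter, 75 mm above the bench; fixed, does not sink. The scale is a white box 230 mm along x, 180 mm along y, 60 mm tall, its dark display strip on the robot's side; the pan's centre is 35 mm from the scale's centre along +x.
- bowl: Empty steel bowl, 130 mm across the rim, 60 mm tall, loose, beyond the scale. Origin: centre of the underside. Not to be moved.
- whisk: Wire whisk lying on the bench, about 245 mm long along its x axis, 55 mm tall at most, loose. Origin on the bench where handle and wires meet. Not to be moved.
- scale: The white bench scale itself (fixed). Origin: centre of its underside; x away from the display.

How it is judged:
By the outcome, as a careful person would: the job done as asked, in the order asked, and still so for the second after the job is handed in, with the robot touching nothing.
It also fails if it takes over 61 s, if anything falls off the work surface, if the arm or the gripper's body presses on something with over 40 N, if the wrist force passes 120 N, or if a joint passes its speed limit or range.

## Working session

There is one attempt and no reset: what is moved stays moved. The work goes in short steps, Python scripts to look and compute and a tool call to move; the robot and the scene stay as the last step left them, time stands still between calls to the robot, and variables do not carry over. Pictures are saved under pics/ and viewed, about 8 in all and at most 12, crops included, and the job is handed in when it is done.

Besides the shell and the picture viewer there is one more tool, called after "Request:" as name(argument=value, ...) on one line, values as JSON. apply_moves: Moves the arm, as the interface text tells. Its arguments: {"type":"object","properties":{"increments":{"type":"array"}},"required":["increments"]}

```bash
mkdir -p pics
python3 - <<'E'
from cell import *
import cv2,numpy as np
np.set_printoptions(suppress=True,precision=4)
for n in ("scene","side"):
    im=get_image(n); cv2.imwrite(f"pics/{n}0.png",im[:,:,::-1]); print(n,calibration(n))
print(read_state())
print(calibration("wrist"))
E
```

```text
scene {'camera_matrix': array([[497.3487,   0.    , 317.8986],
       [  0.    , 497.3487, 200.4985],
       [  0.    ,   0.    ,   1.    ]]), 'origin': array([1260.2027,  418.4075,  620.274 ]), 'attitude': array([0.9675, 0.0013, 2.1731])}
side {'camera_matrix': array([[366.6282,   0.    , 323.6338],
       [  0.    , 366.6282, 202.2625],
       [  0.    ,   0.    ,   1.    ]]), 'origin': array([367.564 , 625.1314, 538.0419]), 'attitude': array([ 0.9858,  0.0076, -2.7549])}
{'clock': 0.1, 'qpos': array([ 1.1672,  0.6292,  0.0384,  1.5183, -0.027 ,  0.9963, -0.02  ]), 'qd': array([ 0.    , -0.0015,  0.0002, -0.0041, -0.0009, -0.0006,  0.0035]), 'tau': array([  0.0024, -56.4532,   1.2304, -19.3969,   0.0113,   0.0055,
         0.    ]), 'eef_pos': array([ 215.2937, -612.7039,  230.4839]), 'tool_rot': array([-3.1399,  0.    ,  0.3379]), 'force': array([ 0.1725, -0.1911,  0.1197]), 'torque': array([-0.0128,  0.0138,  0.0298]), 'width': 85.26491936384217}
{'camera_matrix': array([[288.3572,   0.    , 317.2101],
       [  0.    , 288.3572, 199.3567],
       [  0.    ,   0.    ,   1.    ]]), 'origin': array([ 286.011 , -586.3957,  373.1245]), 'attitude': array([-0.2953,  0.0003, -1.2324])}
```

View pics/scene0.png

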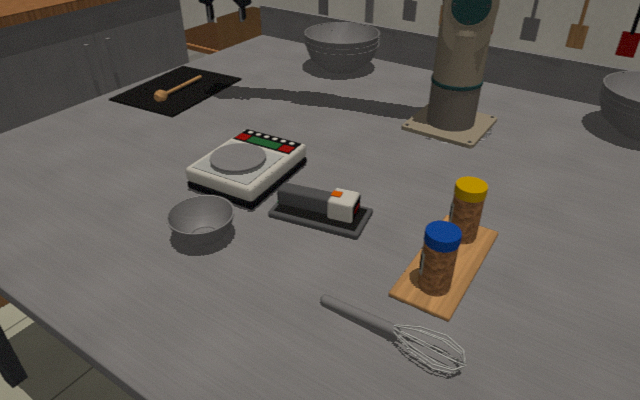

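View pics/side0.png

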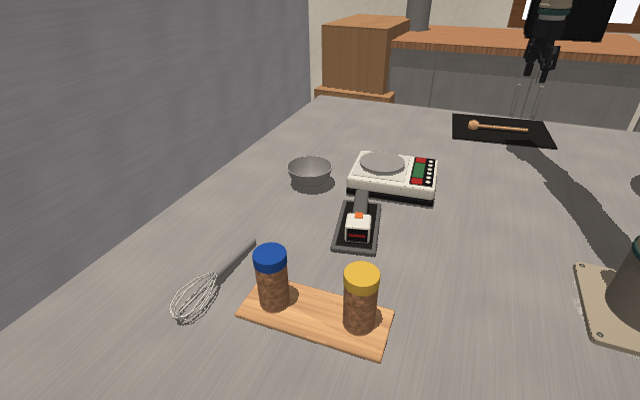

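```bash
cat > h.py <<'E'
from cell import *
import cv2,numpy as np
from scipy.spatial.transform import Rotation as Ro
np.set_printoptions(suppress=True,precision=3)
def ray(c,uv):
    K=c["camera_matrix"];d=np.linalg.inv(K)@[uv[0],uv[1],1]
    return Ro.from_euler('xyz',c["attitude"]).as_matrix()@(d*[1,-1,-1])
def onz(c,uv,z):
    d=ray(c,uv);o=np.array(c["origin"]);return o+d*(z-o[2])/d[2]
def proj(c,P):
    p=(np.asarray(P,float)-c["origin"])@Ro.from_euler('xyz',c["attitude"]).as_matrix()*[1,-1,-1]
    q=p@c["camera_matrix"].T;return q[...,:2]/q[...,2:]
def tri(obs):
    A=np.zeros((3,3));b=np.zeros(3)
    for c,uv in obs:
        d=ray(c,uv);d/=np.linalg.norm(d);M=np.eye(3)-np.outer(d,d);A+=M;b+=M@c["origin"]
    return np.linalg.solve(A,b)
E
python3 - <<'E'
from h import *
s=calibration("scene");d=calibration("side")
for n,a,b,z in [("blue",(443,231),(270,251),130),("yellow",(471,185),(362,271),130),("pan",(238,157),(382,162),75),("bowlrim",(201,211),(310,166),60),("padA",(270,212),(380,203),14),("padB",(360,232),(333,250),14),("padC",(372,210),(376,252),14),("btn",(337,194),(359,215),60),("boardNearBowl",(393,290),(237,314),10),("b2",(446,310),(256,279),10),("b3",(498,234),(393,318),10),("whiskend",(323,300),(252,240),10),("whisktip",(462,360),(173,312),20)]:
    print(n,onz(s,a,z)[:2],onz(d,b,z)[:2], tri([(s,a),(d,b)]))
E
python3 - <<'E'
import cv2
a=cv2.imread("pics/scene0.png")[165:325,240:520];b=cv2.imread("pics/side0.png")[180:360,230:450]
a=cv2.resize(a,None,fx=2.85,fy=2.85,interpolation=2);cv2.imwrite("pics/c1.png",a)
cv2.imwrite("pics/c2.png",cv2.resize(b,None,fx=3,fy=3,interpolation=2))
E
```

```text
blue [632.146 227.931] [630.729 226.213] [630.844 226.963 129.628]
yellow [475.993 216.343] [473.097 214.558] [473.375 215.032 129.142]
pan [ 568.519 -272.664] [ 561.142 -264.185] [ 563.574 -277.199   69.734]
bowlrim [ 747.225 -208.574] [ 747.142 -197.02 ] [ 749.343 -204.958   59.026]
padA [ 626.548 -139.034] [ 533.267 -156.163] [ 550.884 -211.473  -42.   ]
padB [578.77   49.485] [580.288  59.573] [581.003  52.888  12.755]
padC [500.515  32.394] [492.261  31.618] [493.424  28.132   9.387]
btn [549.595 -24.099] [549.887 -23.134] [549.928 -23.732  59.958]
boardNearBowl [680.887 175.41 ] [679.663 280.62 ] [694.519 217.731  -4.297]
b2 [672.758 268.25 ] [692.86  193.062] [676.618 248.497  36.215]
b3 [426.262 274.37 ] [418.763 185.725] [424.622 250.33   36.673]
whiskend [768.151  89.538] [764.464  90.874] [766.281  88.339   7.607]
whisktip [760.73  327.801] [781.6   325.538] [771.768 331.07   32.356]
```

View pics/c1.png

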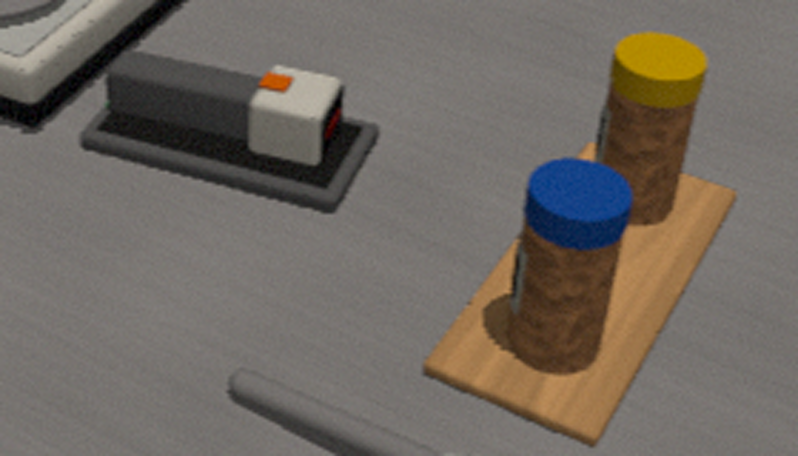

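Request:
apply_moves(increments=[{"tx": 0.348, "ty": 0.558, "tz": -0.03, "rz": 16.9}, {"tx": 0.348, "ty": 0.558, "tz": -0.03, "rz": 16.9}, {"tx": 0.348, "ty": 0.558, "tz": -0.03, "rz": 16.9}, {"tx": 0.348, "ty": 0.558, "tz": -0.03, "rz": 16.9}, {"tx": 0.348, "ty": 0.558, "tz": -0.03, "rz": 16.9}, {"tx": 0.348, "ty": 0.558, "tz": -0.03, "rz": 16.9}, {"tx": 0.348, "ty": 0.558, "tz": -0.03, "rz": 16.9}, {"tx": 0.348, "ty": 0.558, "tz": -0.03, "rz": 16.9}, {"tx": 0.348, "ty": 0.558, "tz": -0.03, "rz": 16.9}, {"tx": 0.348, "ty": 0.558, "tz": -0.03, "rz": 16.9}, {"tx": 0.348, "ty": 0.558, "tz": -0.03, "rz": 16.9}, {"tx": 0.348, "ty": 0.558, "tz": -0.03, "rz": 16.9}])

```text
$.increments[0]: bad value
```

Request:
apply_moves(increments=[{"tx": 0.348, "ty": 0.558, "tz": -0.03, "rx": 0, "ry": 0, "rz": 16.9, "claw": 0.085}, {"tx": 0.348, "ty": 0.558, "tz": -0.03, "rx": 0, "ry": 0, "rz": 16.9, "claw": 0.085}, {"tx": 0.348, "ty": 0.558, "tz": -0.03, "rx": 0, "ry": 0, "rz": 16.9, "claw": 0.085}, {"tx": 0.348, "ty": 0.558, "tz": -0.03, "rx": 0, "ry": 0, "rz": 16.9, "claw": 0.085}, {"tx": 0.348, "ty": 0.558, "tz": -0.03, "rx": 0, "ry": 0, "rz": 16.9, "claw": 0.085}, {"tx": 0.348, "ty": 0.558, "tz": -0.03, "rx": 0, "ry": 0, "rz": 16.9, "claw": 0.085}, {"tx": 0.348, "ty": 0.558, "tz": -0.03, "rx": 0, "ry": 0, "rz": 16.9, "claw": 0.085}, {"tx": 0.348, "ty": 0.558, "tz": -0.03, "rx": 0, "ry": 0, "rz": 16.9, "claw": 0.085}, {"tx": 0.348, "ty": 0.558, "tz": -0.03, "rx": 0, "ry": 0, "rz": 16.9, "claw": 0.085}, {"tx": 0.348, "ty": 0.558, "tz": -0.03, "rx": 0, "ry": 0, "rz": 16.9, "claw": 0.085}, {"tx": 0.348, "ty": 0.558, "tz": -0.03, "rx": 0, "ry": 0, "rz": 16.9, "claw": 0.085}, {"tx": 0.348, "ty": 0.558, "tz": -0.03, "rx": 0, "ry": 0, "rz": 16.9, "claw": 0.085}])

```text
clock: 1.3
eef_pos: [533.1, -103.1, 203.6]
tool_rot: [-3.141, -0.0, 1.812]
force: [0.6, -0.5, -0.7]
width: 84.8
```

Request:
apply_moves(increments=[{"tx": 0.02, "ty": 0.035, "tz": 0, "rx": 0, "ry": 0, "rz": 0, "claw": 0.085}, {"tx": 0.02, "ty": 0.035, "tz": 0, "rx": 0, "ry": 0, "rz": 0, "claw": 0.085}, {"tx": 0.02, "ty": 0.035, "tz": 0, "rx": 0, "ry": 0, "rz": 0, "claw": 0.085}])

```text
clock: 1.6
eef_pos: [552.5, -68.6, 203.5]
tool_rot: [-3.141, -0.0, 1.815]
force: [0.2, -1.7, -0.6]
width: 84.8
```

Run:
```python
from h import *
s=read_state();c=calibration("wrist");im=get_image("wrist")
cv2.imwrite("pics/w1.png",im[:,:,::-1]);np.save("w1.npy",c,allow_pickle=True)
print(s["eef_pos"],s["tool_rot"],s["qpos"],c["origin"],c["attitude"])
```

```text
[552.531 -68.586 203.503] [-3.141 -0.     1.815] [ 0.322  0.551 -0.377  1.804  0.262  0.837  0.063] [535.394   5.362 346.159] [-0.296  0.001  0.245]
```

View pics/w1.png

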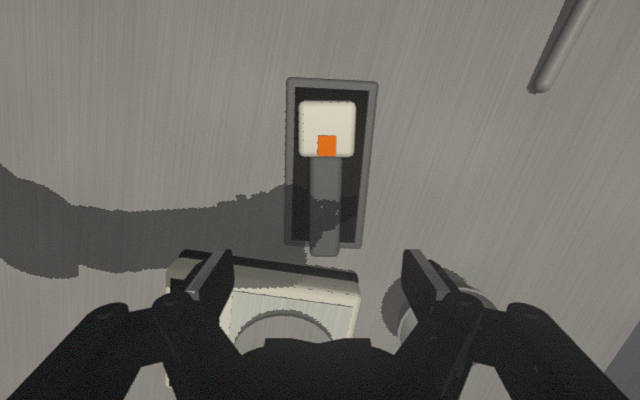

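Run:
```python
import cv2
a=cv2.imread("pics/w1.png")[66:266,270:390]
cv2.imwrite("pics/c3.png",cv2.resize(cv2.rotate(a,cv2.ROTATE_90_CLOCKWISE),None,fx=4,fy=4,interpolation=2))
```

```text
(no output)
```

View pics/c3.png

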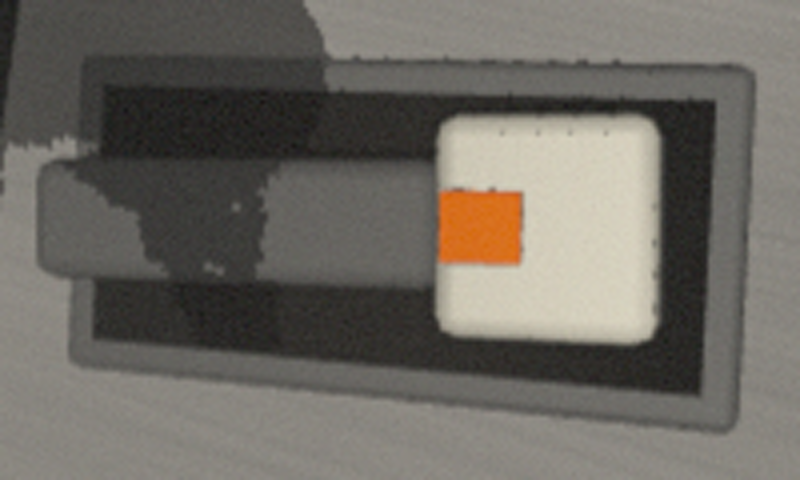

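Run:
```python
from h import *
c=np.load("w1.npy",allow_pickle=True).item()
f=lambda x,y,z: onz(c,(270+y/4-.4,265-x/4+.4),z)[:2]
def l(n,a,b): d=b-a;print(n,a,b,"len",np.hypot(*d),"yaw",np.degrees(np.arctan2(d[1],d[0])))
l("pad L",f(84,58,14),f(755,65,14)); l("pad R",f(70,366,14),f(737,432,14))
l("pad far",f(755,65,14),f(737,432,14)); l("pad near",f(84,58,14),f(70,366,14))
q=[f(84,58,14),f(755,65,14),f(70,366,14),f(737,432,14)];print("pad c",np.mean(q,0))
l("head L",f(437,113,60),f(660,113,60)); l("head R",f(437,340,60),f(660,343,60))
l("head near", f(437,113,60),f(437,340,60))
l("axis",f(38,217.5,54),f(660,228,60)); l("handle",f(38,217.5,54),f(437,222,54))
l("hw",f(300,160,54),f(300,283,54))
```

```text
pad L [ 533.503 -161.026] [494.063  31.491] len 196.51545826898564 yaw 101.5777532687078
pad R [ 629.351 -142.035] [590.279  50.949] len 196.90050659948653 yaw 101.44555956413554
pad far [494.063  31.491] [590.279  50.949] len 98.16336310611665 yaw 11.43336592448213
pad near [ 533.503 -161.026] [ 629.351 -142.035] len 97.71080320996575 yaw 11.207216946477118
pad c [561.799 -55.155]
head L [526.802 -40.617] [515.095  10.422] len 52.364205704237826 yaw 102.9185396895991
head R [581.421 -26.949] [567.483  23.522] len 52.35970806105834 yaw 105.43878074019213
head near [526.802 -40.617] [581.421 -26.949] len 56.30372727832263 yaw 14.049760125676487
axis [ 580.306 -143.983] [541.291  16.972] len 165.61621783221136 yaw 103.62545505838037
handle [ 580.306 -143.983] [553.401 -34.88 ] len 112.37169608927294 yaw 103.85275696651308
hw [546.62  -73.621] [577.92  -65.784] len 32.26664688912531 yaw 14.05666372866758
```

Run:
```python
from h import *
s=read_state();R0=Ro.from_euler('xyz',s["tool_rot"])
t=np.radians(50);z=np.array([0,np.sin(t),-np.cos(t)]);x=np.array([1,0,0]);y=np.cross(z,x)
R=Ro.from_matrix(np.c_[x,y,z])
print(np.degrees((R*R0.inv()).as_rotvec())/5, np.array([644,94,151])-s["eef_pos"])
```

```text
[  7.032   8.972 -19.288] [ 92.047 164.219 -52.468]
```

Request:
apply_moves(increments=[{"tx": 0.03, "ty": 0.05, "tz": 0.03, "rx": 2, "ry": 2.6, "rz": -5.5, "claw": 0.085}, {"tx": 0.06, "ty": 0.1, "tz": 0.03, "rx": 7, "ry": 9, "rz": -19.3, "claw": 0.085}, {"tx": 0.092, "ty": 0.13, "tz": 0.02, "rx": 7, "ry": 9, "rz": -19.3, "claw": 0.085}, {"tx": 0.092, "ty": 0.164, "tz": 0, "rx": 7, "ry": 9, "rz": -19.3, "claw": 0.085}, {"tx": 0.092, "ty": 0.164, "tz": -0.02, "rx": 7, "ry": 9, "rz": -19.3, "claw": 0.085}, {"tx": 0.092, "ty": 0.164, "tz": -0.04, "rx": 7, "ry": 9, "rz": -19.3, "claw": 0.085}, {"tx": 0.092, "ty": 0.164, "tz": -0.052, "rx": 7, "ry": 9, "rz": -19.3, "claw": 0.085}, {"tx": 0.092, "ty": 0.164, "tz": -0.052, "rx": 7, "ry": 9, "rz": -19.3, "claw": 0.085}, {"tx": 0.092, "ty": 0.164, "tz": -0.052, "rx": 7, "ry": 9, "rz": -19.3, "claw": 0.085}, {"tx": 0.092, "ty": 0.164, "tz": -0.052, "rx": 7, "ry": 9, "rz": -19.3, "claw": 0.085}, {"tx": 0.092, "ty": 0.164, "tz": -0.052, "rx": 7, "ry": 9, "rz": -19.3, "claw": 0.085}, {"tx": 0.092, "ty": 0.164, "tz": -0.052, "rx": 7, "ry": 9, "rz": -19.3, "claw": 0.085}])

```text
clock: 2.85
eef_pos: [644.8, 91.0, 151.1]
tool_rot: [-2.323, -0.053, 0.127]
force: [-0.5, -0.2, -0.1]
width: 85.1
```

Run:
```python
from h import *
s=read_state();R0=Ro.from_euler('xyz',s["tool_rot"])
print(s["eef_pos"],s["qpos"],R0.as_matrix()); c=calibration("wrist");im=get_image("wrist")
cv2.imwrite("pics/w2.png",cv2.rotate(im,cv2.ROTATE_90_COUNTERCLOCKWISE)[:600,:,::-1]);cv2.imwrite("pics/w2raw.png",im[:,:,::-1]);np.save("w2.npy",c,allow_pickle=True)
print(proj(c,[[636,198,65],[631,227,130]]))
```

```text
[644.777  90.954 151.141] [ 0.388  0.923 -0.337  1.535 -0.628  1.025 -0.852] [[ 0.991  0.125 -0.057]
 [ 0.126 -0.673  0.729]
 [ 0.053 -0.729 -0.682]]
[[307.769 189.817]
 [233.669 194.022]]
```

Run:
```python
import cv2
a=cv2.imread("pics/w2raw.png")[90:290,200:350]
cv2.imwrite("pics/c4.png",cv2.resize(cv2.rotate(a,cv2.ROTATE_90_CLOCKWISE),None,fx=4,fy=4,interpolation=2))
```

```text
(no output)
```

View pics/c4.png

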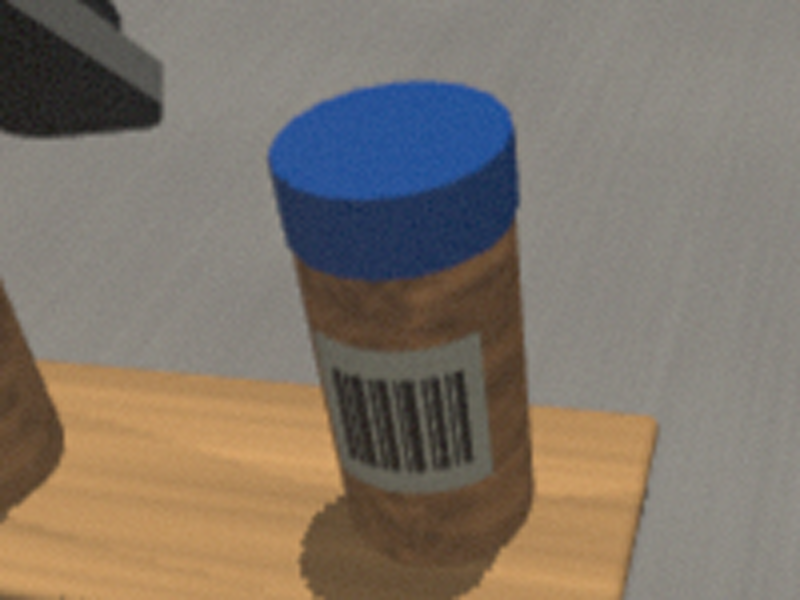

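Run:
```python
from h import *
from scipy.optimize import least_squares
c=np.load("w2.npy",allow_pickle=True).item()
px=lambda x,y:np.array([199.6+y/4,289.4-x/4])
lab=np.array([px(*p) for p in [(314,333),(480,332),(345,486),(493,474)]])
lid=np.array([onz(c,px(*p),130)[:2] for p in [(269,157),(514,128),(425,81),(345,199),(450,192),(310,113)]])
def corners(p):
    # seen from outside, left = smaller/greater azimuth
    out=[]
    for z in (78+10,32+10):
        for s in (-1,1):
            a=p[2]+s*22/29; out.append([p[0]+29*np.cos(a),p[1]+29*np.sin(a),z])
    return np.array(out)
f=lambda p:np.r_[(proj(c,corners(p))-lab).ravel(),(np.hypot(*(lid-p[:2]).T)-29)]
r=least_squares(f,[631,227,-1.2]);p=r.x;print(p,np.degrees(p[2]));print(r.fun)
f2=lambda p:f(p)[:8]; r2=least_squares(f2,p);print("label only",r2.x)
cl=lid-0;print("lid only",least_squares(lambda q:np.hypot(*(lid-q).T)-29,[631,227]).x)
p=np.r_[p]
u=np.array([np.cos(p[2]),np.sin(p[2])])
L=p[:2]+29*u; O=L+(70+85)*u; yaw=p[2]+np.pi
print("label",L,"scanner origin",O,"yaw",yaw,"grasp TCP",O-5*np.array([np.cos(yaw),np.sin(yaw)]))
s=read_state();R0=Ro.from_euler('xyz',s["tool_rot"])
R=Ro.from_euler('xyz',[np.pi,0,1.812]);print("to scanner rot",np.degrees((R*R0.inv()).as_rotvec())/5,np.array([562.2,-68,130])-s["eef_pos"])
```

```text
[633.4   226.64   -1.418] -81.24441461280163
[ 1.891 -1.265  1.907 -0.325 -2.342 -0.797  1.511 -0.474 -0.574 -0.933
 -0.389 -1.589  1.77  -2.178]
label only [630.792 227.265  -1.339]
lid only [634.324 226.386]
label [637.814 197.977] scanner origin [661.408  44.784] yaw 1.7236101197410105 grasp TCP [662.169  39.842]
to scanner rot [-6.431 -8.333 17.97 ] [ -80.448 -156.224  -19.016]
```

```bash
cat > fit.py <<'E'
from h import *
from scipy.optimize import least_squares
c=np.load("w2.npy",allow_pickle=True).item()
px=lambda x,y:np.array([199.6+y/4,289.4-x/4])
lab=np.array([px(*p) for p in [(314,333),(480,332),(345,486),(493,474)]])
lidp=np.array([px(*p) for p in [(269,157),(514,128),(425,81),(345,199),(450,192),(310,113)]])
def f(q,w=1.):
    p=q[:3];out=[]
    for z in (88,42):
        for s in (-1,1):
            a=p[2]+s*22/29; out.append([p[0]+29*np.cos(a),p[1]+29*np.sin(a),z])
    lid=np.array([onz(c,m-q[3:5],130)[:2] for m in lidp])
    return np.r_[(proj(c,np.array(out))+q[3:5]-lab).ravel(),np.hypot(*(lid-p[:2]).T)-29,(q[3:5])*w,(p[:2]-[630.8,227])*.5]
for w in (.1,.5):
    r=least_squares(f,[631,227,-1.3,0,0],args=(w,));print(r.x,np.degrees(r.x[2]),r.cost);print(r.fun)
E
python3 fit.py
```

```text
[631.458 228.608  -1.415   1.27   -1.138] -81.05898412704964 13.908575416166324
[ 1.833 -1.359  1.723 -0.117 -2.475 -0.948  1.245 -0.38  -0.505 -0.561
  0.394 -1.586  2.021 -1.673  0.127 -0.114  0.329  0.804]
[631.963 228.437  -1.413   1.139  -0.679] -80.984125391785 14.175125761661963
[ 1.865 -1.329  1.727 -0.154 -2.425 -0.884  1.267 -0.37  -0.544 -0.595
  0.284 -1.579  1.996 -1.785  0.57  -0.34   0.581  0.718]
```

Request:
apply_moves(increments=[{"tx": -0.045, "ty": 0.015, "tz": -0.02, "rx": 0, "ry": 0, "rz": 0, "claw": 0.085}, {"tx": -0.045, "ty": 0.015, "tz": -0.02, "rx": 0, "ry": 0, "rz": 0, "claw": 0.085}, {"tx": -0.045, "ty": 0.015, "tz": -0.02, "rx": 0, "ry": 0, "rz": 0, "claw": 0.085}, {"tx": -0.045, "ty": 0.015, "tz": -0.02, "rx": 0, "ry": 0, "rz": 0, "claw": 0.085}])

```text
clock: 3.3
eef_pos: [601.1, 108.1, 132.3]
tool_rot: [-2.325, -0.058, 0.135]
force: [-0.1, -0.5, -0.0]
width: 84.9
```

Run:
```python
from h import *
s=read_state()
c=calibration("wrist");im=get_image("wrist");cv2.imwrite("pics/w3raw.png",im[:,:,::-1]);np.save("w3.npy",c,allow_pickle=True)
a,b=proj(c,[[636,198,65],[631,227,130]]);print(a,b,s["eef_pos"],c["origin"],abs(s["qd"]).max())
m=((a+b)/2).astype(int); x0,y0=m[0]-75,m[1]-60;print(x0,y0)
cv2.imwrite("pics/c5.png",cv2.resize(cv2.rotate(im[y0:y0+120,x0:x0+120,::-1],cv2.ROTATE_90_CLOCKWISE),None,fx=5,fy=5,interpolation=2))
```

```text
[310.382 150.784] [223.747 151.037] [601.118 108.058 132.332] [683.541  16.281 234.187] 0.02094406865548161
192 90
```

View pics/c5.png

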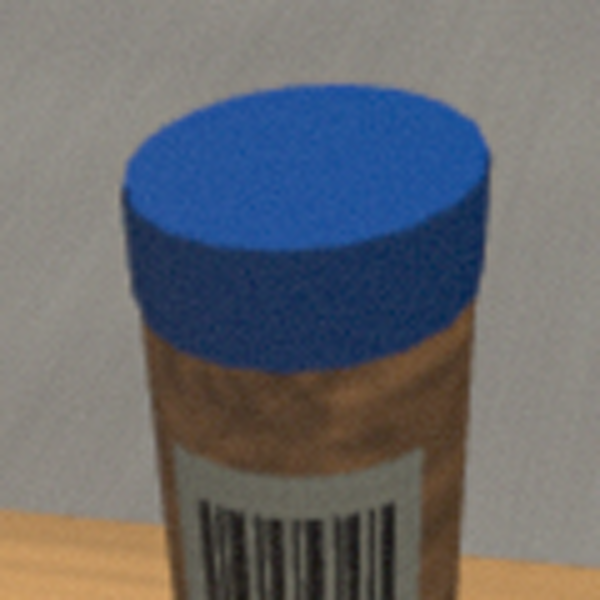

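```bash
cat > fit2.py <<'E'
from h import *
from scipy.optimize import least_squares
c=np.load("w3.npy",allow_pickle=True).item()
px=lambda x,y:np.array([192+y/5-.4,209-x/5+.4])
lab=np.array([px(*p) for p in [(173,446),(421,449)]])
lidp=np.array([px(*p) for p in [(124,180),(488,157),(350,84),(290,250),(200,110),(430,213)]])
def cor(p):
    return np.array([[p[0]+28.3*np.cos(p[2]+s*22/29),p[1]+28.3*np.sin(p[2]+s*22/29),88] for s in (-1,1)])
def f(q,w):
    p=q[:3]
    lid=np.array([onz(c,m-q[3:5],130)[:2] for m in lidp])
    return np.r_[(proj(c,cor(p))+q[3:5]-lab).ravel(),np.hypot(*(lid-p[:2]).T)-29,q[3:5]*w]
for w in (.3,100):
    r=least_squares(f,[631,227,-1.3,0,0],args=(w,));print(r.x,np.degrees(r.x[2]),r.cost);print(r.fun)
E
python3 fit2.py
```

```text
[630.563 233.344  -1.44    3.393  -0.486] -82.52907898898137 4.317375580186884
[ 0.532 -1.845  0.476  1.421 -0.601 -0.213 -0.13   0.377 -0.752 -0.716
  1.018 -0.146]
[632.229 227.882  -1.441   0.     -0.   ] -82.53601208119069 7.782311956597098
[ 1.061 -1.427  1.185  1.019 -1.099 -0.755 -1.499 -0.318 -2.005 -1.346
  0.019 -0.004]
```

Run:
```python
from h import *
s=read_state();R0=Ro.from_euler('xyz',s["tool_rot"])
R=Ro.from_euler('xyz',[np.pi,0,1.812]);print("rot",np.degrees((R*R0.inv()).as_rotvec())/5,np.array([562.2,-68,110])-s["eef_pos"])
```

```text
rot [-6.464 -8.238 17.752] [ -39.282 -176.211  -22.472]
```

Request:
apply_moves(increments=[{"tx": 0, "ty": -0.05, "tz": 0.03, "rx": 0, "ry": 0, "rz": 0, "claw": 0.085}, {"tx": -0.02, "ty": -0.1, "tz": 0.03, "rx": -6.46, "ry": -8.24, "rz": 17.75, "claw": 0.085}, {"tx": -0.039, "ty": -0.15, "tz": 0.03, "rx": -6.46, "ry": -8.24, "rz": 17.75, "claw": 0.085}, {"tx": -0.039, "ty": -0.176, "tz": 0.02, "rx": -6.46, "ry": -8.24, "rz": 17.75, "claw": 0.085}, {"tx": -0.039, "ty": -0.176, "tz": 0.01, "rx": -6.46, "ry": -8.24, "rz": 17.75, "claw": 0.085}, {"tx": -0.039, "ty": -0.176, "tz": 0, "rx": -6.46, "ry": -8.24, "rz": 17.75, "claw": 0.085}, {"tx": -0.039, "ty": -0.176, "tz": -0.022, "rx": -6.46, "ry": -8.24, "rz": 17.75, "claw": 0.085}, {"tx": -0.039, "ty": -0.176, "tz": -0.022, "rx": -6.46, "ry": -8.24, "rz": 17.75, "claw": 0.085}, {"tx": -0.039, "ty": -0.176, "tz": -0.022, "rx": -6.46, "ry": -8.24, "rz": 17.75, "claw": 0.085}, {"tx": -0.039, "ty": -0.176, "tz": -0.022, "rx": -6.46, "ry": -8.24, "rz": 17.75, "claw": 0.085}, {"tx": -0.039, "ty": -0.176, "tz": -0.022, "rx": -6.46, "ry": -8.24, "rz": 17.75, "claw": 0.085}, {"tx": -0.039, "ty": -0.176, "tz": -0.022, "rx": -6.46, "ry": -8.24, "rz": 17.75, "claw": 0.085}])

```text
clock: 4.55
eef_pos: [563.0, -66.6, 111.0]
tool_rot: [-3.095, -0.051, 1.687]
force: [0.1, -0.7, -0.2]
width: 85.1
```

Request:
apply_moves(increments=[{"tx": 0, "ty": 0, "tz": 0, "rx": -0.64, "ry": -0.8, "rz": 1.8, "claw": 0.085}, {"tx": 0, "ty": 0, "tz": 0, "rx": -0.64, "ry": -0.8, "rz": 1.8, "claw": 0.085}, {"tx": 0, "ty": 0, "tz": 0, "rx": -0.64, "ry": -0.8, "rz": 1.8, "claw": 0.085}])

```text
clock: 4.85
eef_pos: [561.4, -66.5, 110.7]
tool_rot: [3.135, 0.015, 1.838]
force: [1.2, -0.6, 0.5]
width: 85.3
```

```bash
cat > go.py <<'E'
import sys
from h import *
a=[float(v) for v in sys.argv[1:]]
s=read_state();R0=Ro.from_euler('xyz',s["tool_rot"])
R=Ro.from_euler('xyz',[np.pi,0,a[3]]);print("rot",np.degrees((R*R0.inv()).as_rotvec())/5,np.array(a[:3])-s["eef_pos"],s["eef_pos"],s["tool_rot"],s["width"],s["force"])
E
python3 go.py 562.2 -68 24 1.812
```

```text
rot [ 0.142  0.116 -0.303] [  0.769  -1.456 -86.668] [561.431 -66.544 110.668] [3.135 0.015 1.838] 85.31233107620511 [ 1.195 -0.6    0.479]
```

Request:
apply_moves(increments=[{"tx": 0.001, "ty": -0.001, "tz": 0, "rx": 0.14, "ry": 0.12, "rz": -0.3, "claw": 0.085}, {"tx": 0.001, "ty": -0.001, "tz": -0.03, "rx": 0.14, "ry": 0.12, "rz": -0.3, "claw": 0.085}, {"tx": 0.001, "ty": -0.001, "tz": -0.055, "rx": 0.14, "ry": 0.12, "rz": -0.3, "claw": 0.085}, {"tx": 0.001, "ty": -0.001, "tz": -0.07, "rx": 0.14, "ry": 0.12, "rz": -0.3, "claw": 0.085}, {"tx": 0.001, "ty": -0.001, "tz": -0.08, "rx": 0.14, "ry": 0.12, "rz": -0.3, "claw": 0.085}, {"tx": 0.001, "ty": -0.001, "tz": -0.086, "rx": 0.14, "ry": 0.12, "rz": -0.3, "claw": 0.085}, {"tx": 0.001, "ty": -0.001, "tz": -0.086, "rx": 0.14, "ry": 0.12, "rz": -0.3, "claw": 0.085}, {"tx": 0.001, "ty": -0.001, "tz": -0.086, "rx": 0.14, "ry": 0.12, "rz": -0.3, "claw": 0.085}])

```text
clock: 5.65
eef_pos: [562.2, -67.7, 24.6]
tool_rot: [-3.142, -0.0, 1.813]
force: [0.0, 0.3, 0.2]
width: 85.1
```

```bash
python3 go.py 562.2 -68 23 1.812
```

```text
rot [-0.001 -0.001 -0.012] [-0.037 -0.281 -1.569] [562.237 -67.719  24.569] [-3.142 -0.     1.813] 85.07758438412424 [0.036 0.337 0.175]
```

Request:
apply_moves(increments=[{"tx": 0, "ty": 0, "tz": 0, "rx": 0, "ry": 0, "rz": 0, "claw": 0.05}, {"tx": 0, "ty": 0, "tz": 0, "rx": 0, "ry": 0, "rz": 0, "claw": 0.045}, {"tx": 0, "ty": 0, "tz": 0, "rx": 0, "ry": 0, "rz": 0, "claw": 0.04}, {"tx": 0, "ty": 0, "tz": 0, "rx": 0, "ry": 0, "rz": 0, "claw": 0.02}, {"tx": 0, "ty": 0, "tz": 0, "rx": 0, "ry": 0, "rz": 0, "claw": 0.01}, {"tx": 0, "ty": 0, "tz": 0, "rx": 0, "ry": 0, "rz": 0, "claw": 0.01}, {"tx": 0, "ty": 0, "tz": 0, "rx": 0, "ry": 0, "rz": 0, "claw": 0.01}, {"tx": 0, "ty": 0, "tz": 0, "rx": 0, "ry": 0, "rz": 0, "claw": 0.01}])

```text
clock: 6.45
eef_pos: [562.0, -67.7, 24.5]
tool_rot: [-3.141, -0.0, 1.813]
force: [-0.9, -0.1, 5.2]
width: 33.0
```

```bash
python3 go.py 658.3 40.4 52 1.712
```

```text
rot [ 0.001 -0.004 -1.161] [ 96.292 108.104  27.481] [562.008 -67.704  24.519] [-3.141 -0.     1.813] 32.955100933202154 [-0.94  -0.066  5.236]
```

Request:
apply_moves(increments=[{"tx": 0, "ty": 0, "tz": 0.02, "rx": 0, "ry": 0, "rz": 0, "claw": 0.01}, {"tx": 0, "ty": 0, "tz": 0.045, "rx": 0, "ry": 0, "rz": 0, "claw": 0.01}, {"tx": 0.02, "ty": 0.01, "tz": 0.06, "rx": 0, "ry": 0, "rz": -0.3, "claw": 0.01}, {"tx": 0.05, "ty": 0.035, "tz": 0.06, "rx": 0, "ry": 0, "rz": -0.6, "claw": 0.01}, {"tx": 0.08, "ty": 0.055, "tz": 0.05, "rx": 0, "ry": 0, "rz": -0.9, "claw": 0.01}, {"tx": 0.095, "ty": 0.065, "tz": 0.035, "rx": 0, "ry": 0, "rz": -1.16, "claw": 0.01}, {"tx": 0.102, "ty": 0.069, "tz": 0.028, "rx": 0, "ry": 0, "rz": -1.16, "claw": 0.01}, {"tx": 0.102, "ty": 0.069, "tz": 0.028, "rx": 0, "ry": 0, "rz": -1.16, "claw": 0.01}, {"tx": 0.102, "ty": 0.069, "tz": 0.028, "rx": 0, "ry": 0, "rz": -1.16, "claw": 0.01}, {"tx": 0.102, "ty": 0.069, "tz": 0.028, "rx": 0, "ry": 0, "rz": -1.16, "claw": 0.01}])

```text
clock: 7.45
eef_pos: [662.8, -0.3, 52.3]
tool_rot: [-3.14, 0.001, 1.711]
force: [-1.4, 0.2, -1.2]
width: 33.1
```

```bash
python3 go.py 658.3 40.4 52.5 1.712
python3 - <<'E'
from h import *
im=get_image("wrist");c=calibration("wrist");np.save("w4.npy",c,allow_pickle=True)
cv2.imwrite("pics/w4.png",im[:,:,::-1])
b=get_image("side");p=proj(calibration("side"),[[636,198,65],[664,85,65]]);print(p)
print(proj(c,[[631.8,227.5,130],[660,1,80]]))
cv2.imwrite("pics/mix.png",np.hstack([cv2.resize(im[:,160:480],None,fx=1.25,fy=1.25),cv2.resize(b[150:350,190:370],None,fx=2.2222,fy=2.5)[:500]])[:,:,::-1])
E
```

```text
rot [ 0.009 -0.021  0.013] [-4.539 40.71   0.178] [662.839  -0.31   52.322] [-3.14   0.001  1.711] 33.06566400187527 [-1.418  0.17  -1.224]
[[278.1   267.678]
 [291.686 229.268]]
[[  313.872 -2558.798]
 [  308.515   281.482]]
```

View pics/mix.png

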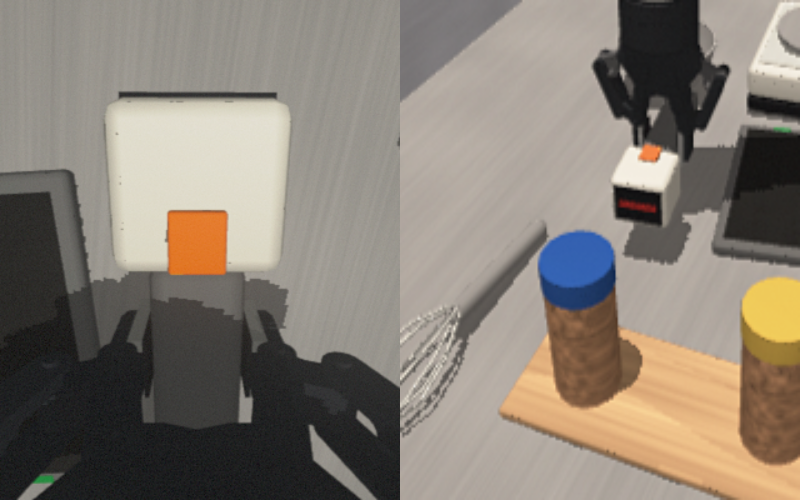

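Run:
```python
from h import *
c=np.load("w4.npy",allow_pickle=True).item();d=calibration("side")
f=lambda x,y,z: onz(c,(160+x/1.25-.1,y/1.25-.1),z)
q=[f(x,y,87.5) for x,y in [(107,100),(289,101),(116,269),(283,268)]]
for v in q: print(v)
fm=(q[0]+q[1])/2;rm=(q[2]+q[3])/2;e=fm-rm;print("front",fm,"rear",rm,np.hypot(*e[:2]),np.arctan2(e[1],e[0]),"cross yaw",np.arctan2(*(q[1]-q[0])[1::-1])+np.pi/2, np.arctan2(*(q[3]-q[2])[1::-1])+np.pi/2)
# button
b=(f(168,210,88)+f(227,210,88))/2,(f(168,275,88)+f(227,275,88))/2;print(b)
t=np.array([662.84,-.31]);y=1.711;ax=np.array([np.cos(y),np.sin(y)]);lt=np.array([-ax[1],ax[0]])
for v in (fm,rm): print("rel tcp",(v[:2]-t)@ax,(v[:2]-t)@lt)
# side view window centre: mix px -> raw
sx=lambda x,y:(190+(x-400)/2.2222,150+y/2.5)
w=sx(637,206);print(w,"expected",proj(d,np.r_[t+89.6*ax,64.8]))
```

```text
[627.431  82.136  87.5  ]
[677.45   88.953  87.5  ]
[633.659  32.671  87.5  ]
[686.121  40.462  87.5  ]
front [652.44   85.544  87.5  ] rear [659.89   36.567  87.5  ] 49.540642342734664 1.7217450968475112 cross yaw 1.706252700774667 1.718232516623928
(array([656.616,  55.189,  88.   ]), array([659.562,  34.486,  88.   ]))
rel tcp 86.46495619501071 -1.700168924862206
rel tcp 36.92717373436338 -2.232477681446711
(296.6510665106651, 232.4) expected [296.857 231.757]
```

Request:
apply_moves(increments=[{"tx": -0.002, "ty": 0.015, "tz": 0, "rx": 0, "ry": 0, "rz": 0, "claw": 0.01}, {"tx": -0.0035, "ty": 0.03, "tz": 0, "rx": 0, "ry": 0, "rz": 0, "claw": 0.01}, {"tx": -0.0045, "ty": 0.038, "tz": 0, "rx": 0, "ry": 0, "rz": 0, "claw": 0.01}, {"tx": -0.0045, "ty": 0.0405, "tz": 0, "rx": 0, "ry": 0, "rz": 0, "claw": 0.01}, {"tx": -0.0045, "ty": 0.0405, "tz": 0, "rx": 0, "ry": 0, "rz": 0, "claw": 0.01}, {"tx": -0.0045, "ty": 0.0405, "tz": 0, "rx": 0, "ry": 0, "rz": 0, "claw": 0.01}])

```text
clock: 8.15
eef_pos: [659.2, 41.2, 51.9]
tool_rot: [-3.14, 0.001, 1.712]
force: [-0.2, -0.6, -1.7]
width: 33.1
```

```bash
python3 go.py 658.3 40.4 52.5 1.712
python3 - <<'E'
from h import *
a=get_image("scene");b=get_image("side");s=calibration("scene");d=calibration("side")
P=[[635.9,198.8,65],[645.4,129.3,65],[631.5,227.3,130]]
print(proj(s,P),proj(d,P))
cv2.imwrite("pics/mix2.png",np.hstack([cv2.resize(a[190:310,340:480],None,fx=3,fy=4)[:480,:420],cv2.resize(b[190:310,230:320],None,fx=4,fy=4)])[:,:,::-1])
E
```

```text
rot [ 0.008 -0.013  0.002] [-0.893 -0.751  0.595] [659.193  41.151  51.905] [-3.14   0.001  1.712] 33.110661954057136 [-0.155 -0.617 -1.719]
[[420.465 256.432]
 [381.447 244.526]
 [442.788 230.656]] [[277.942 267.975]
 [290.198 244.037]
 [269.279 251.286]]
```

View pics/mix2.png

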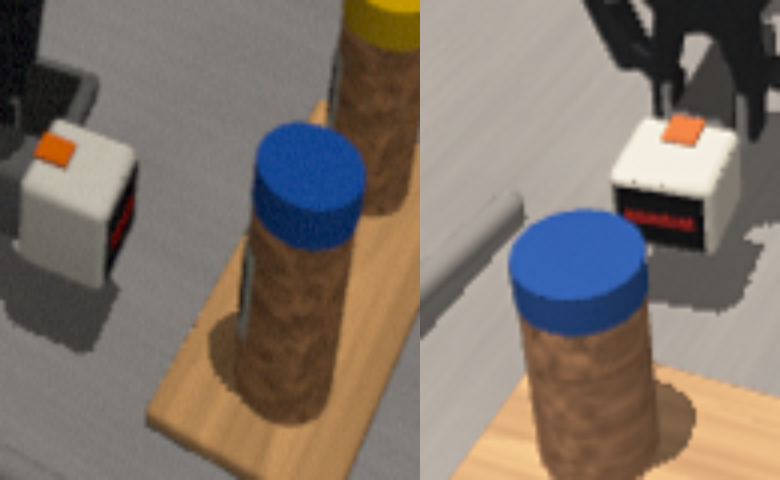

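Request:
apply_moves(increments=[{"tx": -0.001, "ty": -0.0005, "tz": 0.0005, "rx": 0, "ry": 0, "rz": 0, "claw": 0.01}, {"tx": -0.001, "ty": -0.0005, "tz": 0.0005, "rx": 0, "ry": 0, "rz": 0, "claw": 0.01}, {"tx": -0.001, "ty": -0.0005, "tz": 0.0005, "rx": 0, "ry": 0, "rz": 0, "claw": 0.01}, {"tx": -0.001, "ty": -0.0005, "tz": 0.0005, "rx": 0, "ry": 0, "rz": 0, "claw": 0.01}, {"tx": -0.001, "ty": -0.0005, "tz": 0.0005, "rx": 0, "ry": 0, "rz": 0, "claw": 0.01}, {"tx": -0.001, "ty": -0.0005, "tz": 0.0005, "rx": 0, "ry": 0, "rz": 0, "claw": 0.01}, {"tx": -0.001, "ty": -0.0005, "tz": 0.0005, "rx": 0, "ry": 0, "rz": 0, "claw": 0.01}, {"tx": -0.001, "ty": -0.0005, "tz": 0.0005, "rx": 0, "ry": 0, "rz": 0, "claw": 0.01}, {"tx": -0.001, "ty": -0.0005, "tz": 0.0005, "rx": 0, "ry": 0, "rz": 0, "claw": 0.01}, {"tx": -0.001, "ty": -0.0005, "tz": 0.0005, "rx": 0, "ry": 0, "rz": 0, "claw": 0.01}, {"tx": -0.001, "ty": -0.0005, "tz": 0.0005, "rx": 0, "ry": 0, "rz": 0, "claw": 0.01}, {"tx": -0.001, "ty": -0.0005, "tz": 0.0005, "rx": 0, "ry": 0, "rz": 0, "claw": 0.01}])

```text
clock: 9.45
eef_pos: [658.1, 41.3, 52.5]
tool_rot: [-3.14, -0.0, 1.712]
force: [-0.5, 0.3, -2.7]
width: 32.9
```

Request:
apply_moves(increments=[{"tx": 0, "ty": 0, "tz": 0, "rx": 0, "ry": 0, "rz": 0, "claw": 0.01}, {"tx": 0, "ty": 0, "tz": 0, "rx": 0, "ry": 0, "rz": 0, "claw": 0.01}, {"tx": 0, "ty": 0, "tz": 0, "rx": 0, "ry": 0, "rz": 0, "claw": 0.01}, {"tx": 0, "ty": 0, "tz": 0, "rx": 0, "ry": 0, "rz": 0, "claw": 0.01}, {"tx": 0, "ty": 0, "tz": 0, "rx": 0, "ry": 0, "rz": 0, "claw": 0.01}, {"tx": 0, "ty": 0, "tz": 0, "rx": 0, "ry": 0, "rz": 0, "claw": 0.01}, {"tx": 0, "ty": 0, "tz": 0, "rx": 0, "ry": 0, "rz": 0, "claw": 0.01}, {"tx": 0, "ty": 0, "tz": 0, "rx": 0, "ry": 0, "rz": 0, "claw": 0.01}, {"tx": 0, "ty": 0, "tz": 0, "rx": 0, "ry": 0, "rz": 0, "claw": 0.01}, {"tx": 0, "ty": 0, "tz": 0, "rx": 0, "ry": 0, "rz": 0, "claw": 0.01}, {"tx": 0, "ty": 0, "tz": 0, "rx": 0, "ry": 0, "rz": 0, "claw": 0.01}, {"tx": 0, "ty": 0, "tz": 0, "rx": 0, "ry": 0, "rz": 0, "claw": 0.01}])

```text
clock: 10.65
eef_pos: [658.1, 41.3, 52.5]
tool_rot: [-3.14, -0.0, 1.712]
force: [0.2, -0.2, -3.6]
width: 33.0
```

```bash
python3 go.py 562.8 -60.0 60 1.7715
```

```text
rot [-0.002 -0.014  0.68 ] [ -95.291 -101.298    7.53 ] [658.091  41.298  52.47 ] [-3.14  -0.     1.712] 32.96405501119709 [ 0.238 -0.182 -3.582]
```

Request:
apply_moves(increments=[{"tx": 0.004, "ty": -0.03, "tz": 0.01, "rx": 0, "ry": 0, "rz": 0, "claw": 0.01}, {"tx": -0.015, "ty": -0.07, "tz": 0.03, "rx": 0, "ry": 0, "rz": 0.2, "claw": 0.01}, {"tx": -0.05, "ty": -0.095, "tz": 0.03, "rx": 0, "ry": 0, "rz": 0.4, "claw": 0.01}, {"tx": -0.08, "ty": -0.101, "tz": 0.03, "rx": 0, "ry": 0, "rz": 0.68, "claw": 0.01}, {"tx": -0.095, "ty": -0.101, "tz": 0.02, "rx": 0, "ry": 0, "rz": 0.68, "claw": 0.01}, {"tx": -0.095, "ty": -0.101, "tz": 0.01, "rx": 0, "ry": 0, "rz": 0.68, "claw": 0.01}, {"tx": -0.095, "ty": -0.101, "tz": 0, "rx": 0, "ry": 0, "rz": 0.68, "claw": 0.01}, {"tx": -0.095, "ty": -0.101, "tz": -0.01, "rx": 0, "ry": 0, "rz": 0.68, "claw": 0.01}, {"tx": -0.095, "ty": -0.101, "tz": -0.018, "rx": 0, "ry": 0, "rz": 0.68, "claw": 0.01}, {"tx": -0.095, "ty": -0.101, "tz": -0.023, "rx": 0, "ry": 0, "rz": 0.68, "claw": 0.01}, {"tx": -0.095, "ty": -0.101, "tz": -0.025, "rx": 0, "ry": 0, "rz": 0.68, "claw": 0.01}, {"tx": -0.095, "ty": -0.101, "tz": -0.025, "rx": 0, "ry": 0, "rz": 0.68, "claw": 0.01}])

```text
clock: 11.85
eef_pos: [563.2, -59.6, 27.1]
tool_rot: [-3.14, -0.001, 1.772]
force: [0.5, 0.1, -0.9]
width: 33.2
```

```bash
python3 go.py 562.8 -60.1 24.5 1.7715
```

```text
rot [-0.003 -0.018 -0.001] [-0.362 -0.549 -2.605] [563.162 -59.551  27.105] [-3.14  -0.001  1.772] 33.22326335354718 [ 0.483  0.111 -0.907]
```

Request:
apply_moves(increments=[{"tx": 0, "ty": -0.0005, "tz": -0.0015, "rx": 0, "ry": 0, "rz": 0, "claw": 0.01}, {"tx": 0, "ty": -0.0005, "tz": -0.0022, "rx": 0, "ry": 0, "rz": 0, "claw": 0.01}, {"tx": 0, "ty": -0.0005, "tz": -0.0022, "rx": 0, "ry": 0, "rz": 0, "claw": 0.01}, {"tx": 0, "ty": -0.0005, "tz": -0.0022, "rx": 0, "ry": 0, "rz": 0, "claw": 0.01}])

```text
clock: 12.25
eef_pos: [563.2, -60.2, 25.5]
tool_rot: [-3.141, -0.0, 1.771]
force: [0.4, -0.2, -1.6]
width: 33.2
```

Request:
apply_moves(increments=[{"tx": 0, "ty": 0, "tz": -0.001, "rx": 0, "ry": 0, "rz": 0, "claw": 0.01}, {"tx": 0, "ty": 0, "tz": -0.0015, "rx": 0, "ry": 0, "rz": 0, "claw": 0.01}, {"tx": 0, "ty": 0, "tz": -0.0015, "rx": 0, "ry": 0, "rz": 0, "claw": 0.01}, {"tx": 0, "ty": 0, "tz": -0.0015, "rx": 0, "ry": 0, "rz": 0, "claw": 0.01}])

```text
clock: 12.65
eef_pos: [563.3, -60.2, 24.5]
tool_rot: [-3.141, 0.0, 1.771]
force: [-2.2, 0.4, 5.6]
width: 33.3
```

Request:
apply_moves(increments=[{"tx": 0, "ty": 0, "tz": 0, "rx": 0, "ry": 0, "rz": 0, "claw": 0.04}, {"tx": 0, "ty": 0, "tz": 0, "rx": 0, "ry": 0, "rz": 0, "claw": 0.05}, {"tx": 0, "ty": 0, "tz": 0, "rx": 0, "ry": 0, "rz": 0, "claw": 0.07}, {"tx": 0, "ty": 0, "tz": 0, "rx": 0, "ry": 0, "rz": 0, "claw": 0.085}, {"tx": 0, "ty": 0, "tz": 0, "rx": 0, "ry": 0, "rz": 0, "claw": 0.085}, {"tx": 0, "ty": 0, "tz": 0, "rx": 0, "ry": 0, "rz": 0, "claw": 0.085}, {"tx": 0, "ty": 0, "tz": 0.02, "rx": 0, "ry": 0, "rz": 0, "claw": 0.085}, {"tx": 0, "ty": 0, "tz": 0.06, "rx": 0, "ry": 0, "rz": 0, "claw": 0.085}, {"tx": 0, "ty": 0, "tz": 0.11, "rx": 0, "ry": 0, "rz": 0, "claw": 0.085}, {"tx": 0, "ty": 0, "tz": 0.16, "rx": 0, "ry": 0, "rz": 0, "claw": 0.085}, {"tx": 0, "ty": 0, "tz": 0.18, "rx": 0, "ry": 0, "rz": 0, "claw": 0.085}, {"tx": 0, "ty": 0, "tz": 0.18, "rx": 0, "ry": 0, "rz": 0, "claw": 0.085}])

```text
clock: 13.85
eef_pos: [565.5, -60.2, 207.6]
tool_rot: [3.135, 0.002, 1.771]
force: [0.2, 0.1, -0.2]
width: 84.9
```

```bash
python3 - <<'E'
from h import *
s=read_state();c=calibration("wrist");im=get_image("wrist");np.save("w5.npy",c,allow_pickle=True)
cv2.imwrite("pics/w5.png",im[:,:,::-1]);print(s["eef_pos"])
p=proj(c,[[561.8,-55.2,14],[561,-55,60],[565,-280,75]]);print(p)
u,v=p[0].astype(int);v0=v-100;a=im[v0:v0+200,u-60:u+60];print(u-60,v0)
cv2.imwrite("pics/c6.png",cv2.resize(cv2.rotate(a,cv2.ROTATE_90_CLOCKWISE),None,fx=4,fy=4,interpolation=2)[:,:,::-1])
E
python3 go.py 631.7 227.3 170 1.7715
```

```text
[565.464 -60.212 207.556]
[[313.056 172.936]
 [311.998 181.791]
 [278.898 363.122]]
253 72
rot [0.004 0.025 0.004] [ 67.757 287.659 -35.289] [563.943 -60.359 205.289] [3.14  0.001 1.771] 85.05602710188285 [ 0.289 -1.107 -0.499]
```

View pics/c6.png

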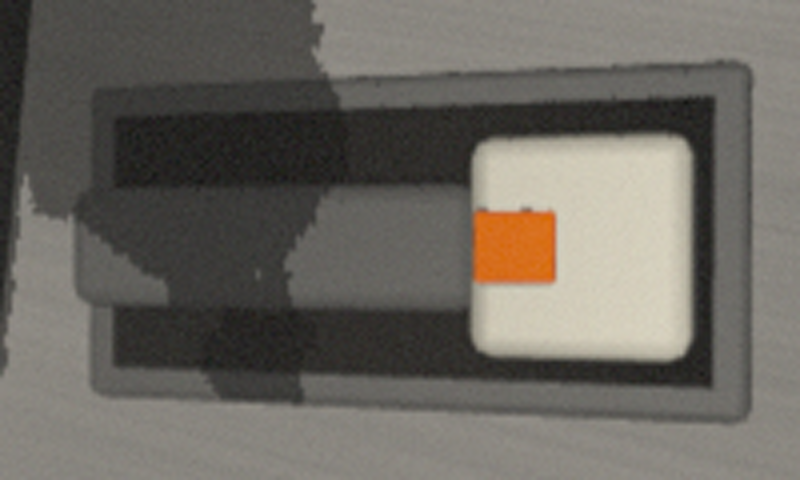

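Run:
```python
from h import *
c=np.load("w5.npy",allow_pickle=True).item()
f=lambda x,y,z: onz(c,(253+y/4-.4,271-x/4+.4),z)[:2]
q=np.array([f(93,90,14),f(752,63,14),f(750,423,14),f(93,396,14)]);pc=q.mean(0);d=(q[1]+q[2]-q[0]-q[3]);ya=np.arctan2(d[1],d[0])
r=f(75,247,54);fr=f(692,248,60);d2=fr-r;ys=np.arctan2(d2[1],d2[0]);o=(r+fr)/2+.5*d2/np.hypot(*d2)
ax=np.array([np.cos(ya),np.sin(ya)]);lt=np.array([-ax[1],ax[0]])
print(pc,ya,ys,np.hypot(*d2),"err along",(o-pc)@ax,"lat",(o-pc)@lt)
# pan circle from scene/side
```

```text
[562.175 -55.04 ] 1.7677591157879702 1.7672827154234565 165.69917238801187 err along -0.7071484217779435 lat -1.3959029986178342
```

Request:
apply_moves(increments=[{"tx": 0.012, "ty": 0.045, "tz": 0, "rx": 0, "ry": 0, "rz": 0, "claw": 0.085}, {"tx": 0.023, "ty": 0.09, "tz": 0, "rx": 0, "ry": 0, "rz": 0, "claw": 0.085}, {"tx": 0.034, "ty": 0.135, "tz": 0, "rx": 0, "ry": 0, "rz": 0, "claw": 0.085}, {"tx": 0.045, "ty": 0.18, "tz": 0, "rx": 0, "ry": 0, "rz": 0, "claw": 0.085}, {"tx": 0.055, "ty": 0.225, "tz": 0, "rx": 0, "ry": 0, "rz": 0, "claw": 0.085}, {"tx": 0.066, "ty": 0.265, "tz": 0, "rx": 0, "ry": 0, "rz": 0, "claw": 0.085}, {"tx": 0.068, "ty": 0.287, "tz": -0.01, "rx": 0, "ry": 0, "rz": 0, "claw": 0.085}, {"tx": 0.068, "ty": 0.287, "tz": -0.03, "rx": 0, "ry": 0, "rz": 0, "claw": 0.085}, {"tx": 0.068, "ty": 0.287, "tz": -0.035, "rx": 0, "ry": 0, "rz": 0, "claw": 0.085}, {"tx": 0.068, "ty": 0.287, "tz": -0.035, "rx": 0, "ry": 0, "rz": 0, "claw": 0.085}, {"tx": 0.068, "ty": 0.287, "tz": -0.035, "rx": 0, "ry": 0, "rz": 0, "claw": 0.085}])

```text
clock: 15.0
eef_pos: [631.3, 225.7, 168.5]
tool_rot: [-3.14, 0.0, 1.77]
force: [-0.0, -0.8, -0.3]
width: 85.2
```

```bash
python3 go.py 631.7 227.3 98 1.7715
python3 - <<'E'
from h import *
im=get_image("wrist");c=calibration("wrist")
g=im.astype(int);m=((g[:,:,2]>g[:,:,0]+40)&(g[:,:,2]>g[:,:,1]+25)).astype(np.uint8)
cv2.imwrite("pics/w6.png",im[:,:,::-1]);ys,xs=np.nonzero(m);print(len(xs),xs.min(),xs.max(),ys.min(),ys.max())
print(proj(c,[[631.7+29*np.cos(a),227.3+29*np.sin(a),130] for a in np.arange(8)*np.pi/4]))
# top of lid fit: bright blue points on hull
E
```

```text
rot [ 0.007 -0.019  0.017] [  0.405   1.649 -70.542] [631.295 225.651 168.542] [-3.14  0.    1.77] 85.15669887819696 [-0.027 -0.801 -0.293]
5317 277 360 177 260
[[357.64  234.029]
 [352.563 203.727]
 [324.907 185.563]
 [291.552 191.871]
 [273.841 218.25 ]
 [281.341 247.633]
 [308.006 263.539]
 [338.935 258.152]]
```

Request:
apply_moves(increments=[{"tx": 0.0005, "ty": 0.002, "tz": -0.02, "rx": 0, "ry": 0, "rz": 0, "claw": 0.085}, {"tx": 0.0005, "ty": 0.002, "tz": -0.04, "rx": 0, "ry": 0, "rz": 0, "claw": 0.085}, {"tx": 0.0005, "ty": 0.002, "tz": -0.055, "rx": 0, "ry": 0, "rz": 0, "claw": 0.085}, {"tx": 0.0005, "ty": 0.002, "tz": -0.065, "rx": 0, "ry": 0, "rz": 0, "claw": 0.085}, {"tx": 0.0005, "ty": 0.002, "tz": -0.07, "rx": 0, "ry": 0, "rz": 0, "claw": 0.085}, {"tx": 0.0005, "ty": 0.002, "tz": -0.07, "rx": 0, "ry": 0, "rz": 0, "claw": 0.085}, {"tx": 0.0005, "ty": 0.002, "tz": -0.07, "rx": 0, "ry": 0, "rz": 0, "claw": 0.07}, {"tx": 0.0005, "ty": 0.002, "tz": -0.07, "rx": 0, "ry": 0, "rz": 0, "claw": 0.063}, {"tx": 0.0005, "ty": 0.002, "tz": -0.07, "rx": 0, "ry": 0, "rz": 0, "claw": 0.057}, {"tx": 0.0005, "ty": 0.002, "tz": -0.07, "rx": 0, "ry": 0, "rz": 0, "claw": 0.045}, {"tx": 0.0005, "ty": 0.002, "tz": -0.07, "rx": 0, "ry": 0, "rz": 0, "claw": 0.04}, {"tx": 0.0005, "ty": 0.002, "tz": -0.07, "rx": 0, "ry": 0, "rz": 0, "claw": 0.04}])

```text
clock: 16.25
eef_pos: [632.0, 229.1, 100.0]
tool_rot: [3.141, -0.001, 1.772]
force: [-1.7, -0.9, 5.8]
width: 56.5
```

Request:
apply_moves(increments=[{"tx": 0, "ty": 0, "tz": 0, "rx": 0, "ry": 0, "rz": 0, "claw": 0.04}, {"tx": 0, "ty": 0, "tz": 0, "rx": 0, "ry": 0, "rz": 0, "claw": 0.04}, {"tx": 0, "ty": 0, "tz": 0.01, "rx": 0, "ry": 0, "rz": 0, "claw": 0.04}, {"tx": 0, "ty": 0, "tz": 0.02, "rx": 0, "ry": 0, "rz": 0, "claw": 0.04}, {"tx": 0, "ty": 0, "tz": 0.02, "rx": 0, "ry": 0, "rz": 0, "claw": 0.04}])

```text
clock: 16.75
eef_pos: [632.7, 229.3, 120.5]
tool_rot: [3.14, -0.001, 1.771]
force: [-0.1, 0.5, -3.0]
width: 56.6
```

Run:
```python
import cv2,numpy as np
a=cv2.imread("pics/scene0.png")[125:205,185:312];b=cv2.imread("pics/side0.png")[145:205,342:442]
a=cv2.resize(a,(635,400),interpolation=2)[:, :];b=cv2.resize(b,(0,0),fx=6,fy=6,interpolation=2)
a=cv2.resize(a,None,fx=.6,fy=.6) if 0 else a
W=np.zeros((600,800,3),np.uint8); 
a=cv2.resize(cv2.imread("pics/scene0.png")[130:200,185:311],None,fx=5,fy=5,interpolation=2) # 630x350
b=cv2.resize(cv2.imread("pics/side0.png")[148:198,342:442],None,fx=5,fy=5,interpolation=2) #500x250
W[:350,:630]=a;W[350:600,:500]=b;cv2.imwrite("pics/pan.png",W)
```

```text
(no output)
```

View pics/pan.png

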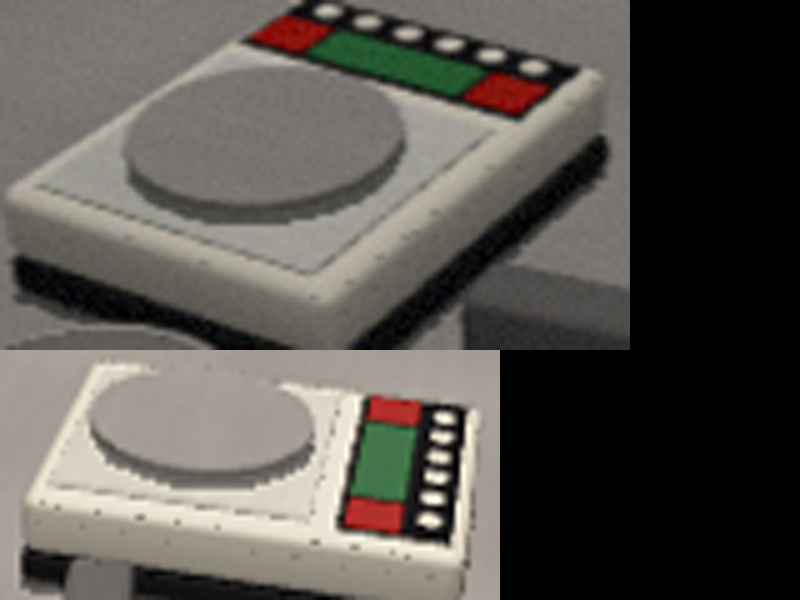

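Run:
```python
from h import *
from scipy.optimize import least_squares
s=calibration("scene");d=calibration("side")
S=[(127,140),(405,135),(285,66),(245,206),(165,95),(375,172),(370,85),(150,180)]
D=[(90,410),(313,432),(205,470),(120,383),(110,442),(280,460),(300,405)]
for S_ in (0,):
  A=np.array([onz(s,(184.6+x/5,129.6+y/5),75)[:2] for x,y in S]);B=np.array([onz(d,(341.6+x/5,147.6+(y-350)/5),75)[:2] for x,y in D])
fit=lambda P:least_squares(lambda q:np.hypot(*(P-q[:2]).T)-q[2],[565,-270,62])
for P in (A,B,np.r_[A,B]):
  r=fit(P);print(r.x,r.fun)
  r=least_squares(lambda q:np.hypot(*(P-q[:2]).T)-62,[565,-270]);print(r.x)
```

```text
[ 565.703 -275.24    61.716] [-0.362 -0.176  1.142  1.036  0.197  0.107 -1.077 -0.867]
[ 565.696 -275.241]
[ 562.909 -268.662   59.849] [ 1.094  0.994 -0.43  -0.253 -0.75   0.308 -0.962]
[ 563.152 -269.972]
[ 564.478 -273.299   61.38 ] [ 2.247 -2.135  1.608  1.359  2.489 -1.499 -2.216  1.122 -0.793  0.762
  2.931 -5.08   0.384  2.642 -3.823]
[ 564.496 -273.455]
```

Run:
```python
from h import *
from scipy.optimize import least_squares
from scipy.ndimage import map_coordinates,gaussian_filter
for w in ("w1","w5"):
  c=np.load(w+".npy",allow_pickle=True).item();g=gaussian_filter(cv2.imread(f"pics/{w}.png",0).astype(float),.6)
  ctr=np.array([564.5,-273]);rs=np.arange(50,76,.5);pts=[]
  for a in np.radians(np.arange(50,141,10)):
    P=np.c_[ctr[0]+rs*np.cos(a),ctr[1]+rs*np.sin(a),np.full(len(rs),75)];uv=proj(c,P)
    ok=(uv[:,1]<340).all()
    pr=map_coordinates(g,[uv[:,1],uv[:,0]],order=1,mode='nearest')
    print(w,int(np.degrees(a)+.5),uv[24].round(),pr[::4].astype(int))
```

```text
w1 50 [327. 332.] [133 132 132 132 125  94 105 152 171 170 171 175 177]
w1 60 [321. 326.] [134 134 132 131 115  89  96 143 172 175 174 173 171]
w1 70 [313. 321.] [132 132 132 131 115  85  91 115 156 172 173 172 173]
w1 80 [305. 317.] [131 132 133 133 114  84  90  99 123 167 173 175 176]
w1 90 [296. 314.] [134 135 134 135 112  85  91  97 111 161 173 173 173]
w1 100 [286. 313.] [132 131 131 131 104  80  89  97 123 165 169 171 172]
w1 110 [277. 313.] [135 134 135 134 115  85  89  99 118 156 172 172 171]
w1 120 [267. 314.] [132 131 133 133 108  80  90  98 125 170 175 177 177]
w1 130 [258. 317.] [131 134 134 133 116  86  91 105 142 169 175 176 175]
w1 140 [250. 321.] [132 131 130 132 118  85  92 131 175 173 172 173 173]
w5 50 [320. 332.] [131 132 131 131 121  90  92 134 169 172 170 171 174]
w5 60 [314. 326.] [132 133 133 129 114  87  87 115 163 174 174 173 171]
w5 70 [306. 322.] [133 131 131 130 111  84  88 103 140 170 170 170 171]
w5 80 [297. 318.] [129 130 131 132 109  82  86  95 123 164 171 171 172]
w5 90 [288. 316.] [133 131 133 132 109  83  88  97 108 157 171 171 172]
w5 100 [279. 315.] [134 130 132 130 102  78  85  99 130 166 169 169 170]
w5 110 [269. 316.] [133 133 133 131 110  84  88  99 124 164 171 170 169]
w5 120 [260. 318.] [131 130 132 131 107  80  89  98 123 168 174 174 176]
w5 130 [252. 321.] [132 133 133 131 112  83  90 101 142 170 175 176 173]
w5 140 [244. 325.] [130 130 129 130 115  87  95 138 171 172 171 172 173]
```

Request:
apply_moves(increments=[{"tx": 0, "ty": 0, "tz": 0.03, "rx": 0, "ry": 0, "rz": 0, "claw": 0.04}, {"tx": 0, "ty": -0.01, "tz": 0.065, "rx": 0, "ry": 0, "rz": 0, "claw": 0.04}, {"tx": -0.005, "ty": -0.035, "tz": 0.09, "rx": 0, "ry": 0, "rz": 0, "claw": 0.04}, {"tx": -0.01, "ty": -0.07, "tz": 0.1, "rx": 0, "ry": 0, "rz": 0, "claw": 0.04}, {"tx": -0.015, "ty": -0.11, "tz": 0.1, "rx": 0, "ry": 0, "rz": 0, "claw": 0.04}, {"tx": -0.02, "ty": -0.15, "tz": 0.1, "rx": 0, "ry": 0, "rz": 0, "claw": 0.04}, {"tx": -0.025, "ty": -0.19, "tz": 0.1, "rx": 0, "ry": 0, "rz": 0, "claw": 0.04}, {"tx": -0.03, "ty": -0.23, "tz": 0.1, "rx": 0, "ry": 0, "rz": 0, "claw": 0.04}, {"tx": -0.035, "ty": -0.27, "tz": 0.1, "rx": 0, "ry": 0, "rz": 0, "claw": 0.04}, {"tx": -0.04, "ty": -0.31, "tz": 0.1, "rx": 0, "ry": 0, "rz": 0, "claw": 0.04}, {"tx": -0.045, "ty": -0.34, "tz": 0.1, "rx": 0, "ry": 0, "rz": 0, "claw": 0.04}, {"tx": -0.05, "ty": -0.36, "tz": 0.1, "rx": 0, "ry": 0, "rz": 0, "claw": 0.04}])

```text
clock: 17.95
eef_pos: [580.7, -135.0, 218.5]
tool_rot: [-3.139, 0.001, 1.768]
force: [-0.9, 1.1, -2.5]
width: 56.7
```

```bash
python3 go.py 565 -275 175 1.7715
```

```text
rot [ 0.017 -0.021  0.043] [ -15.71  -139.991  -43.501] [ 580.71  -135.009  218.501] [-3.139  0.001  1.768] 56.70428855828552 [-0.883  1.084 -2.471]
```

Request:
apply_moves(increments=[{"tx": -0.005, "ty": -0.035, "tz": 0, "rx": 0, "ry": 0, "rz": 0, "claw": 0.04}, {"tx": -0.009, "ty": -0.075, "tz": 0, "rx": 0, "ry": 0, "rz": 0, "claw": 0.04}, {"tx": -0.013, "ty": -0.11, "tz": 0, "rx": 0, "ry": 0, "rz": 0, "claw": 0.04}, {"tx": -0.016, "ty": -0.132, "tz": 0, "rx": 0, "ry": 0, "rz": 0, "claw": 0.04}, {"tx": -0.016, "ty": -0.142, "tz": -0.01, "rx": 0, "ry": 0, "rz": 0, "claw": 0.04}, {"tx": -0.016, "ty": -0.142, "tz": -0.02, "rx": 0, "ry": 0, "rz": 0, "claw": 0.04}, {"tx": -0.016, "ty": -0.142, "tz": -0.03, "rx": 0, "ry": 0, "rz": 0, "claw": 0.04}, {"tx": -0.016, "ty": -0.142, "tz": -0.038, "rx": 0, "ry": 0, "rz": 0, "claw": 0.04}, {"tx": -0.016, "ty": -0.142, "tz": -0.042, "rx": 0, "ry": 0, "rz": 0, "claw": 0.04}, {"tx": -0.016, "ty": -0.142, "tz": -0.042, "rx": 0, "ry": 0, "rz": 0, "claw": 0.04}, {"tx": -0.016, "ty": -0.142, "tz": -0.042, "rx": 0, "ry": 0, "rz": 0, "claw": 0.04}])

```text
clock: 19.05
eef_pos: [566.0, -272.6, 177.0]
tool_rot: [-3.141, -0.0, 1.772]
force: [0.4, 0.4, -2.7]
width: 56.2
```

```bash
python3 go.py 565 -275 165 1.7715
python3 - <<'E'
from h import *
a=get_image("scene");b=get_image("side")
A=cv2.resize(a[60:220,180:320],(420,480),interpolation=2);B=cv2.resize(b[85:215,330:450],(380,412),interpolation=2)
W=np.zeros((480,800,3),np.uint8);W[:,:420]=A;W[:412,420:]=B
cv2.imwrite("pics/jar.png",W[:,:,::-1])
E
```

```text
rot [-0.002 -0.008 -0.009] [ -1.042  -2.353 -11.987] [ 566.042 -272.647  176.987] [-3.141 -0.     1.772] 56.22462636604459 [ 0.398  0.389 -2.661]
```

View pics/jar.png

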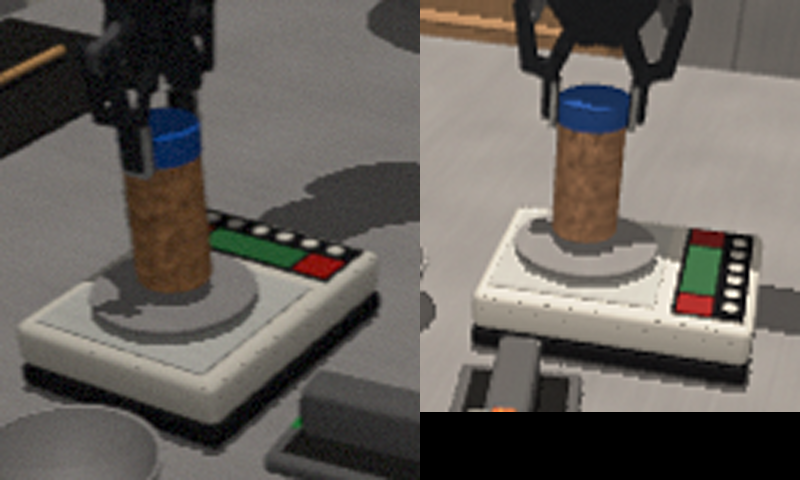

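Request:
apply_moves(increments=[{"tx": -0.001, "ty": -0.002, "tz": -0.003, "rx": 0, "ry": 0, "rz": 0, "claw": 0.04}, {"tx": -0.001, "ty": -0.002, "tz": -0.006, "rx": 0, "ry": 0, "rz": 0, "claw": 0.04}, {"tx": -0.001, "ty": -0.002, "tz": -0.008, "rx": 0, "ry": 0, "rz": 0, "claw": 0.04}, {"tx": -0.001, "ty": -0.002, "tz": -0.0095, "rx": 0, "ry": 0, "rz": 0, "claw": 0.04}, {"tx": -0.001, "ty": -0.002, "tz": -0.0105, "rx": 0, "ry": 0, "rz": 0, "claw": 0.04}, {"tx": -0.001, "ty": -0.002, "tz": -0.0105, "rx": 0, "ry": 0, "rz": 0, "claw": 0.04}, {"tx": -0.001, "ty": -0.002, "tz": -0.0105, "rx": 0, "ry": 0, "rz": 0, "claw": 0.04}])

```text
clock: 19.85
eef_pos: [564.7, -275.2, 166.3]
tool_rot: [-3.141, -0.0, 1.771]
force: [-0.1, -0.7, -3.2]
width: 56.5
```

Request:
apply_moves(increments=[{"tx": 0, "ty": 0, "tz": -0.0005, "rx": 0, "ry": 0, "rz": 0, "claw": 0.04}, {"tx": 0, "ty": 0, "tz": -0.001, "rx": 0, "ry": 0, "rz": 0, "claw": 0.04}, {"tx": 0, "ty": 0, "tz": -0.001, "rx": 0, "ry": 0, "rz": 0, "claw": 0.04}])

```text
clock: 20.15
eef_pos: [564.6, -275.2, 165.2]
tool_rot: [-3.14, -0.0, 1.771]
force: [0.2, 0.5, -4.2]
width: 56.5
```

Request:
apply_moves(increments=[{"tx": 0, "ty": 0, "tz": -0.0005, "rx": 0, "ry": 0, "rz": 0, "claw": 0.04}, {"tx": 0, "ty": 0, "tz": -0.0008, "rx": 0, "ry": 0, "rz": 0, "claw": 0.04}, {"tx": 0, "ty": 0, "tz": -0.0008, "rx": 0, "ry": 0, "rz": 0, "claw": 0.04}])

```text
clock: 20.45
eef_pos: [564.7, -275.4, 165.1]
tool_rot: [-3.141, 0.0, 1.771]
force: [-1.8, 0.3, 2.6]
width: 56.4
```

Contact (force turned from −4 to +2.6 N). Release and retreat upward.

Request:
apply_moves(increments=[{"tx": 0, "ty": 0, "tz": 0, "rx": 0, "ry": 0, "rz": 0, "claw": 0.058}, {"tx": 0, "ty": 0, "tz": 0, "rx": 0, "ry": 0, "rz": 0, "claw": 0.064}, {"tx": 0, "ty": 0, "tz": 0, "rx": 0, "ry": 0, "rz": 0, "claw": 0.075}, {"tx": 0, "ty": 0, "tz": 0, "rx": 0, "ry": 0, "rz": 0, "claw": 0.085}, {"tx": 0, "ty": 0, "tz": 0, "rx": 0, "ry": 0, "rz": 0, "claw": 0.085}, {"tx": 0, "ty": 0, "tz": 0, "rx": 0, "ry": 0, "rz": 0, "claw": 0.085}, {"tx": 0, "ty": 0, "tz": 0.01, "rx": 0, "ry": 0, "rz": 0, "claw": 0.085}, {"tx": 0, "ty": 0, "tz": 0.03, "rx": 0, "ry": 0, "rz": 0, "claw": 0.085}, {"tx": 0, "ty": 0, "tz": 0.06, "rx": 0, "ry": 0, "rz": 0, "claw": 0.085}, {"tx": 0, "ty": 0, "tz": 0.09, "rx": 0, "ry": 0, "rz": 0, "claw": 0.085}, {"tx": 0, "ty": 0, "tz": 0.1, "rx": 0, "ry": 0, "rz": 0, "claw": 0.085}, {"tx": 0, "ty": 0, "tz": 0.1, "rx": 0, "ry": 0, "rz": 0, "claw": 0.085}])

```text
clock: 21.65
eef_pos: [565.6, -275.5, 266.6]
tool_rot: [3.139, 0.002, 1.771]
force: [-0.2, 1.0, 0.0]
width: 85.0
```

Run:
```python
from h import *
# no viewing left: numeric check of lid, unmoved things
P0={"scene":cv2.imread("pics/scene0.png")[:,:,::-1],"side":cv2.imread("pics/side0.png")[:,:,::-1]};lids=[]
for n in ("scene","side"):
    im=get_image(n).astype(int);c=calibration(n)
    m=((im[:,:,2]>im[:,:,0]+50)&(im[:,:,2]>im[:,:,1]+30)).astype(np.uint8)
    k,l,st,ce=cv2.connectedComponentsWithStats(m);i=1+np.argmax(st[1:,4]);u=ce[i];print(n,u,st[i],"expected lid mid",proj(c,[564.7,-276,184]),)
    lids.append((c,u))
    D=np.abs(im-P0[n]).mean(2)
    for nm,q in {"yellow":[473,215,70],"bowl":[747,-203,40],"whisk":[768,200,15]}.items():
        x,y=proj(c,q).astype(int);print(nm,D[y-12:y+12,x-12:x+12].mean().round(1))
print("tri lid",tri(lids));s=read_state();print(s["clock"],s["eef_pos"],s["force"],s["width"])
```

```text
scene [233.2   110.592] [220 102  27  19 419] expected lid mid [233.235 110.456]
yellow 3.2
bowl 2.4
whisk 2.6
side [384.97 123.1 ] [375 116  21  15 271] expected lid mid [385.186 122.302]
yellow 0.8
bowl 0.7
whisk 0.7
tri lid [ 564.808 -275.833  182.803]
21.75 [ 563.961 -275.109  263.676] [ 0.064  0.833 -0.062] 85.34830440098074
```

Lid is where an upright jar on the pan centre puts it, and the other objects are unchanged.

```bash
python3 -c "from cell import *;print(finish_job())"
```

```text
the job is handed in; nothing more can be done
None
```

The whole job was carried out in the order asked and handed in at about 21.8 s of the 61 s allowed; no verdict was reported.

- **Scan:** The scanner window was held about 69–70 mm in front of the blue jar's label, at label height and facing it squarely. It stayed still for over 2 s. Both fixed cameras showed the window within about 2 px of where it should be.
- **Label direction:** My fits of the way the label faces ranged from −77° to −82.5°, and I used −82°, so the aim may be a few degrees off.
- **Scanner on the pad:** It was laid back with light contact. The picture afterwards put it about 1 mm from the pad centre along and across, and within 0.001 rad of the pad's direction.
- **Jar on the scale:** It was set down at light contact (force went from −4 N to +2.6 N) and released. The lid then triangulated to (565, −276, 183) mm, where an upright jar in the middle of the pan should have it.
- **Pan centre:** The scene and side cameras disagreed by about 5 mm. I settled it using the wrist camera, leaving roughly 2–3 mm of doubt.
- **Left alone:** The picture areas around the yellow-lidded jar, the bowl and the whisk matched the first pictures. The gripper was about 70 mm clear above the jar at the end, touching nothing.

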